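# Tension the scroll-saw blade before sectioning a sherd

## Task

A new blade has been fitted to the sherd saw and is still slack. Fold the quick-tension lever at the front of the saw's upper arm fully down flat on the arm, then wind the tension handwheel at the rear clockwise by its crank handle until it goes firm, a steady pull of about 10 N (a kilogram) on the handle, then stop and let go; do not wind on to 15 N, which would snap the blade. Leave the lever down and do not push the sherds, brush, vial and glue bottle out of their places.

Things in the scene. Friction and masses are not known exactly. Their poses are not given: they have to be found in the camera images.
- saw: Grey bench scroll saw, base 370 x 150 mm, fixed to the bench. Origin under the base on the bench top; -x = front (blade, saw table), +x = rear (handwheel), z up. In its frame: saw table 165 x 165 mm, top z 74, centred x -135; upper arm along x from -149 to +70 mm, at most 56 mm wide at the pivot, top z 156; motor on the -y side, below z 108; handwheel axis at x 140, y 0.
- upper_arm: Grey upper arm; it carries the quick lever in front; a leg goes down from its pivot into the casing, where the rack pushes on it to stretch the blade. Origin on its pivot (40, 0, 130 mm in the saw's frame). Folding the lever down rocks it by 0.02 rad; winding the wheel does not visibly move it.
- quick_lever (a joint): Quick-tension lever on top of the arm's front: steel bar with black grip, 78 mm from hinge to end, 12 to 16 wide, 6 to 10 thick. Value in rad: 0 = folded down flat, pointing to the rear (saw +x); 1.57 = upright. Hinge along the saw's y. Found at 1.25 to 1.65; closed by pushing it rearward and down; stays where left (friction, about 2 N at the tip), stops dead at 0.
- lever_tip (a point): Point in the middle of the black grip of the quick lever, 70 mm from the hinge; the grip ends 8 mm beyond it.
- lever_hinge (a point): Point on the hinge axis of the quick lever, 10 mm above the top of the upper arm.
- tension_wheel: Dark steel handwheel 103 mm across. Origin on its vertical axis at the hub's underside; the handle stands at its +x, 45 mm out. Rim top 26, hub top 30 mm above origin. Tightens clockwise from above. Even drag of 6 N at the handle for 2 to 9.5 rad (not visible how far), then about 8 N more per rad. Firm: 10 N while slowly turning (9.5 to 13); at rest a hand feels 1 to 4 N less. Stays put when let go.
- wheel_hub (a point): Point on the wheel's axis, at the top of the hub, 26 mm above the wheel's origin.
- handle_mid (a point): Point on the axis of the crank handle, 26 mm above its lower end. The handle is a black upright grip, 16 mm in diameter and 46 mm tall, that stands on the rim and spins freely on its pin; its lower end is 27 mm, its upper end 73 mm above the wheel's origin. It can be held from above and led round in a circle without turning the hand.
- sherd_sample: Small sherd 27 x 36 x 9 mm lying on the saw's table; stays there.
- sherd_long: Sherd 49 x 104 x 11 mm beside the saw; bystander.
- sherd_big: Sherd 80 x 66 x 16 mm beside the saw; bystander.
- brush: Flat brush 20 x 168 x 10 mm beside the saw; bystander.
- sample_vial: Vial with a screw cap, 28 mm diameter, 52 mm tall, in front of the saw; bystander.
- glue_bottle: White glue bottle 38 mm diameter, 112 mm tall with a pointed cap, behind the saw; bystander.
- tension_rack: Steel rack hidden in the saw's lower casing, driven by a pinion on the wheel's shaft: it runs forward (saw -x) 6 mm per rad as the wheel is wound and in the end presses on a sprung pad on the upper arm's leg. The pad cannot be seen either, and stands in a different place (over 24 mm) with every blade. Origin at the rack's front end.

How it is judged:
By the outcome, as a careful person would: the job done as asked, in the order asked, and still so for the second after the job is handed in, with the robot touching nothing.
It also fails if it takes over 72 s, if anything falls off the work surface, if the arm or the gripper's body presses on something with over 40 N, if the wrist force passes 120 N, or if a joint passes its speed limit or range.

## Robot

A 6-joint arm with a two-finger parallel gripper is mounted at the origin on a cart in front of the work surface, level with it; the furniture and walls round the work are solid. World frame = base frame: x ahead of the robot, y to its left, z up, the work surface at z = 0. Lengths are in m, angles in degrees, forces in N, time in s.
With the tool pointing down it reaches from about 0.25 to 0.725 m from the base axis. Payload 9.7 kg.
Tool frame: the origin (TCP) lies midway between the tips of the shut fingers; the grasp point (between the pads) lies bot.grasp_offset behind it (bot.grasp_offset is the distance from the TCP to the grasp point, in m); x points along the fingers, y is the direction in which the jaws open and shut, and the axes are right-handed (so a half turn about x gives the same grasp; the last joint's range is limited). The gripper opens to 85 mm and grips with 20 to 120 N. Pads are 22 mm wide; open, the fingers measure 114 mm over their backs; the gripper's body (76 mm by 85 mm) begins 54 mm behind the grasp point. The pads swing forward as they close: fully open they stand 13 mm farther back than shut.
Start: joints at [-75.745, 4.979, 10.078, 95.1, 0, 90], TCP at [0.135, -0.533, 0.231] pointing down, gripper open.
Joint ranges: [-179.16, 179.16], [-48.56, 103.87], [-65.8, 70.77], [-126.05, 130.52], [-82.76, 87.17], [-180, 180]. Speed limits (degrees/s): [127.2, 127.2, 147.25, 180, 180, 180].

## Interface

Orientations are given as [roll, pitch, yaw] about the fixed x, y, z axes, in that order (R = Rz(yaw) Ry(pitch) Rx(roll)).
In Python, from workcell import status, camera, bot gives the robot as it stands.
- The arm moves only by the shell command python3 -m jog 'ROWS' [OPENING] [FORCE]. ROWS is text: rows parted by semicolons, each of 4 numbers parted by spaces: the shift along the tool's x, y, z in mm, then the turn about the tool's x in degrees. A call has exactly 8 rows; each row is the pose to reach, as a shift and turn from the pose commanded when the call began, along the tool's axes at that moment; what a row does not reach only later rows make up. A row lasts 1/8 s, in which the tool goes at most 62.5 mm and 10.7 degrees, less where a joint would pass 70% of its speed; a pose out of reach is approached as far as the arm can. A call with a gripper value outside its range is refused whole. OPENING is the opening, from 0 (shut) to 1 (fully open), set as the call begins (- or left out, the last holds). The fingers move at their own pace and stop on an object; FORCE is the grip in N (left out, the last holds). Time passes only in rows, so rows that repeat a pose let the fingers close, or fill a call up. It gives the time, the measured TCP pose, the force and the opening at its end, in the units of the state.
- status.get_obs(): the state, without advancing time (a new reading comes with each control period).
- camera(name): name is "scene" or "top" or "wrist"; returns a dict with "color" (480x640x3 uint8, red, green, blue), "vfov" (degrees; the focal length in pixels is half the picture's height over the tangent of half this angle, whatever the lens; pixels are square), "cx", "cy" (the principal point, pixels), "D" ([k1, k2, p1, p2, k3] as OpenCV has them; the pictures are not rectified), "rvec" (rotation vector, rad) and "tvec" (3), from world to camera coordinates, as OpenCV has them. Camera axes: x right, y down, z forward; pixel columns grow to the right and rows downward; lengths in m; the calibration is good to about 2 mm. A picture is of the moment at which its call begins. There is no depth.
- bot.job_done(): hands the job in, once; it reports no verdict.
The state is a dict: "time": time; "q": joint angles; "qd": joint speeds; "joint_efforts": joint torques, N m; "ee_pos": TCP position; "tcp_rot": TCP orientation; "wrist_force": force on the tool from outside, world axes, zero at the start; "torque": the same for the moment, N m; "opening": finger opening in m.
Only numpy, scipy, OpenCV 4.12 (cv2) and the standard library are available. Lean on these libraries where they do the work, as an engineer would, in place of code of your own. Each camera call takes 0.05 s, during which the arm holds its last target. There are 200 camera calls.

## Working session

There is one attempt and no reset: what is moved stays moved. The work goes in short steps, Python scripts to look and compute and a shell command to move; the robot and the scene stay as the last step left them, time stands still between calls to the robot, and variables do not carry over. Pictures are saved under pics/ and viewed, about 8 in all and at most 12, crops included, and the job is handed in when it is done.

```bash
mkdir -p pics; ls; python3 - <<'E'
from workcell import status,camera,bot
import cv2,numpy as np,pickle
for n in("scene","top"):
    c=camera(n); cv2.imwrite(f"pics/{n}0.png",c["color"][:,:,::-1]); pickle.dump(c,open(f"{n}0.pkl","wb"))
    R=cv2.Rodrigues(np.array(c["rvec"]))[0]; print(n,c["vfov"],c["D"],-R.T@np.ravel(c["tvec"]))
print(status.get_obs(),bot.grasp_offset)
E
```

```text
pics
scene 43.58557308925245 [0.00595865 0.         0.         0.         0.        ] [ 0.12254502 -1.01168685  0.66586485]
top 44.85703233704562 [0.03816229 0.         0.         0.         0.        ] [ 0.38092759 -0.21893008  1.24209146]
{'time': 0.1, 'q': array([-7.57457856e+01,  5.00829553e+00,  1.00398965e+01,  9.50973433e+01,
        9.03332504e-04,  9.00000979e+01]), 'qd': array([-0.04723945, -0.11139349,  0.11773938,  0.00916071,  0.07090959,
       -0.02904053]), 'joint_efforts': array([-1.38715848e-03, -5.21559370e+01,  4.65655839e+01,  1.60234346e-02,
       -4.44729233e-05,  8.21329138e-06]), 'ee_pos': array([ 0.13538276, -0.53288834,  0.2306587 ]), 'tcp_rot': array([-90.78712443,  89.93425142, 103.46699159]), 'wrist_force': array([-0.4503977 , -0.01796848,  0.67813399]), 'torque': array([ 0.00557309, -0.03320387, -0.00098358]), 'opening': 0.08543583719099646} 0.0187
```

View pics/scene0.png

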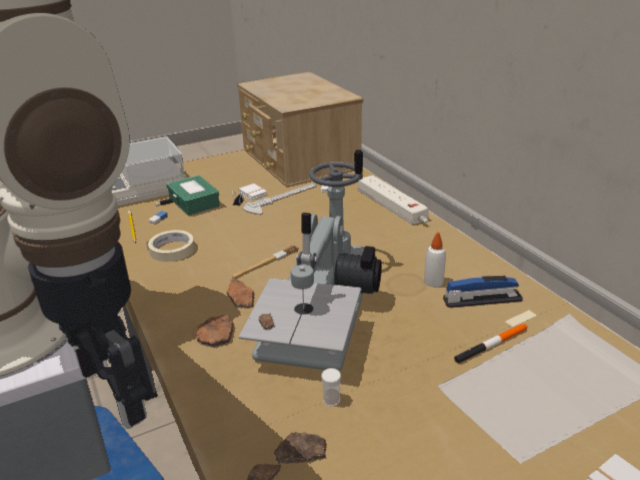

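View pics/top0.png

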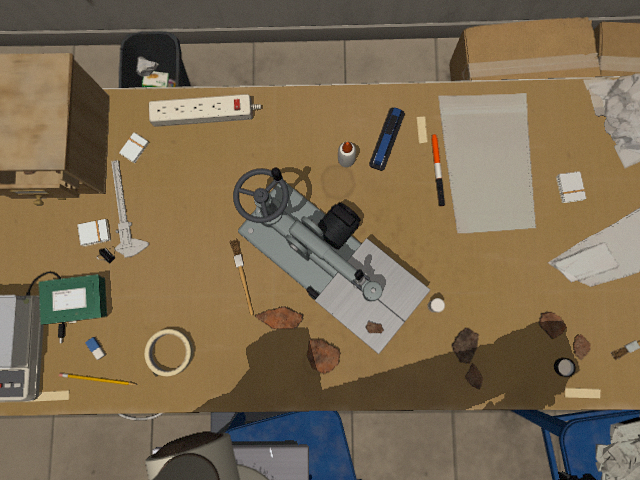

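```bash
python3 - <<'E'
import cv2,numpy as np
s=cv2.imread("pics/scene0.png");t=cv2.imread("pics/top0.png")
a=cv2.resize(s[140:300,280:400],None,fx=3.33,fy=3.33,interpolation=2);b=cv2.resize(t[160:320,225:400],None,fx=2.28,fy=2.28*1.46,interpolation=2)
b=cv2.resize(t[160:320,225:400],(399,365),interpolation=2)
o=np.zeros((533,800,3),np.uint8);o[:a.shape[0],:a.shape[1]]=a[:533,:400];o[:365,400:799]=b
cv2.imwrite("pics/c1.png",o);print(a.shape)
E
```

```text
(533, 400, 3)
```

View pics/c1.png

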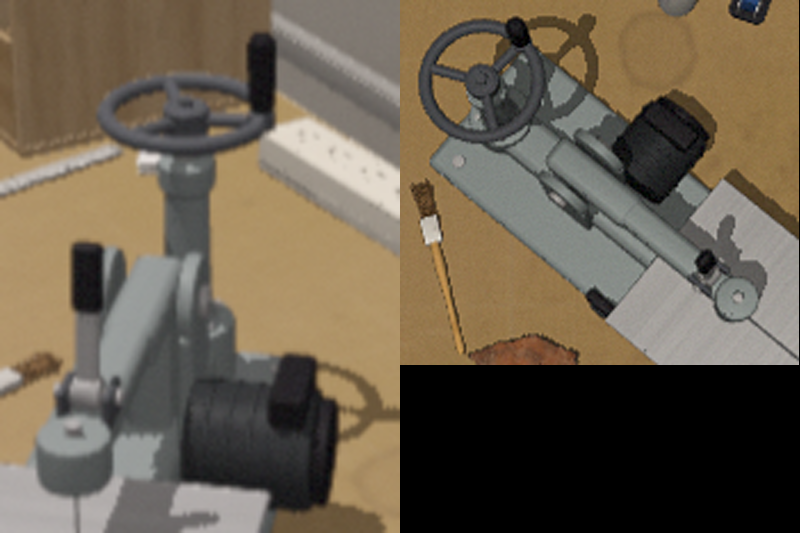

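```bash
cat > h.py <<'E'
import cv2,numpy as np
def ray(c,px):
    K=np.eye(3);f=240/np.tan(np.radians(c["vfov"]/2));K[0,0]=K[1,1]=f;K[0,2]=c["cx"];K[1,2]=c["cy"]
    u=cv2.undistortPoints(np.array([[px]],float),K,np.array(c["D"],float)).ravel()
    R=cv2.Rodrigues(np.array(c["rvec"],float))[0]
    d=R.T@np.array([*u,1]);return -R.T@np.ravel(c["tvec"]),d/np.linalg.norm(d)
def tri(*r):
    A=sum(np.eye(3)-np.outer(d,d) for o,d in r);b=sum((np.eye(3)-np.outer(d,d))@o for o,d in r)
    p=np.linalg.solve(A,b);return p,[np.linalg.norm(np.cross(p-o,d))*1e3 for o,d in r]
def onz(r,z): o,d=r;return o+d*(z-o[2])/d[2]
E
python3 - <<'E'
from h import *;import pickle
s=pickle.load(open("scene0.pkl","rb"));t=pickle.load(open("top0.pkl","rb"))
P={}
for n,a,b in [("hub",(335.9,170.9),(261.4,194.2)),("handle",(358.4,162.5),(276.8,174.5)),("tip",(306.1,224.1),(359.6,274.9)),("hinge",(306.4,258.6),(358.8,283.7))]:
    P[n],e=tri(ray(s,a),ray(t,b));print(n,P[n].round(4),np.round(e,1))
d=P["hub"]-P["hinge"];print("saw yaw",np.degrees(np.arctan2(d[1],d[0])),np.hypot(*d[:2]))
print("glue",onz(ray(t,(347,155)),.05),"vial",onz(ray(t,(437,304)),.05))
E
```

```text
hub [ 0.6316 -0.0889  0.2027] [0.1 0.1]
handle [ 0.6626 -0.1194  0.2243] [0.2 0.2]
tip [ 0.4797 -0.2652  0.2127] [0.1 0.1]
hinge [ 0.4725 -0.2676  0.1516] [3.9 3.9]
saw yaw 48.326114509393975 0.2392173780006616
glue [ 0.75048716 -0.2514867   0.05      ] vial [ 0.43389548 -0.42778132  0.05      ]
```

```bash
cat >> h.py <<'E'
from scipy.spatial.transform import Rotation as Ro
def totool(target):  # mm shift in tool axes from measured pose
    from workcell import status
    o=status.get_obs();R=Ro.from_euler("xyz",o["tcp_rot"],degrees=True).as_matrix()
    print("tool axes y",R[:,1].round(3),"z",R[:,2].round(3),"x",R[:,0].round(3))
    return (R.T@(np.array(target)-o["ee_pos"])*1e3).round(1)
E
python3 -c "
from h import *
u=np.array([.656,.755]);p=np.array([.4797,-.2652])-.055*u
print(p,totool([*p,.24]))"
```

```text
tool axes y [ 0.246 -0.969 -0.001] z [-0.969 -0.246 -0.   ] x [-0.     0.001 -1.   ]
[ 0.44362  -0.306725] [  -9.2 -143.3 -354.4]
```

```bash
python3 -m jog '-9 -10 -25 -4;-9 -30 -75 -9;-9 -55 -135 -14;-9 -80 -195 -19;-9 -105 -255 -24;-9 -125 -310 -29;-9 -138 -342 -34;-9 -143 -354 -34.7' 0 40; python3 - <<'E'
from workcell import *
import cv2,pickle
from h import *
o=[]
for n in("wrist","scene","top"):
    c=camera(n);pickle.dump(c,open(n+"1.pkl","wb"));o.append(c["color"][:,:,::-1])
a=cv2.resize(o[1][140:300,250:410],(400,400),interpolation=2);b=cv2.resize(o[2][180:340,290:450],(400,400),interpolation=2)
cv2.imwrite("pics/c2.png",np.hstack([a,b]));cv2.imwrite("pics/w1.png",o[0])
u=np.array([.656,.755]);print(totool([*(np.array([.4797,-.2652])-.055*u),.24]))
E
```

```text
time: 1.1
ee_pos: [0.4446, -0.3058, 0.2397]
tcp_rot: [-87.9, 89.9, 141.2]
wrist_force: [-0.3, 0.3, -0.5]
opening: 0.0
tool axes y [ 0.754 -0.657 -0.001] z [-0.657 -0.754  0.   ] x [-0.001  0.    -1.   ]
[ 0.  -0.  -0.9]
```

View pics/c2.png

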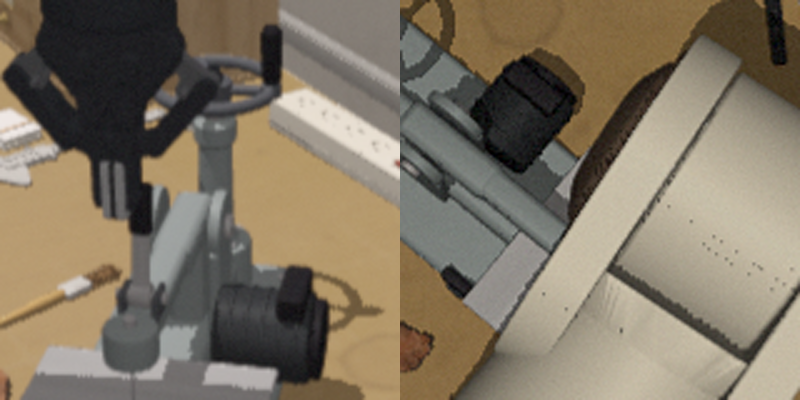

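```bash
python3 -m jog '15 0 0 0;39 0 0 0;39 0 -20 0;39 0 -43 0;41 0 -53 0;44 0 -63 0;48 0 -70 0;52 0 -76 0'; python3 -m jog '4 0 -4 0;8 0 -7 0;11 0 -10 0;15 0 -12 0;19 0 -14 0;23 0 -16 0;25 0 -17 0;25 0 -17 0'
```

```text
time: 2.25
ee_pos: [0.4934, -0.2499, 0.1881]
tcp_rot: [68.7, 90.0, -62.3]
wrist_force: [-2.1, -2.8, 1.1]
opening: 0.0004
time: 3.25
ee_pos: [0.5045, -0.2369, 0.1631]
tcp_rot: [-143.0, 90.0, 86.0]
wrist_force: [-0.3, 0.5, -0.1]
opening: 0.0
```

```bash
python3 - <<'E'
from workcell import *
import cv2,pickle
from h import *
c=camera("scene");pickle.dump(c,open("scene2.pkl","wb"));w=camera("wrist")
a=cv2.resize(c["color"][140:300,250:370,::-1],(450,600),interpolation=2)
b=cv2.resize(w["color"][:,:,::-1],(350,262))
o=np.zeros((600,800,3),np.uint8);o[:,:450]=a;o[:262,450:]=b;cv2.imwrite("pics/c3.png",o)
E
```

```text
(no output)
```

View pics/c3.png

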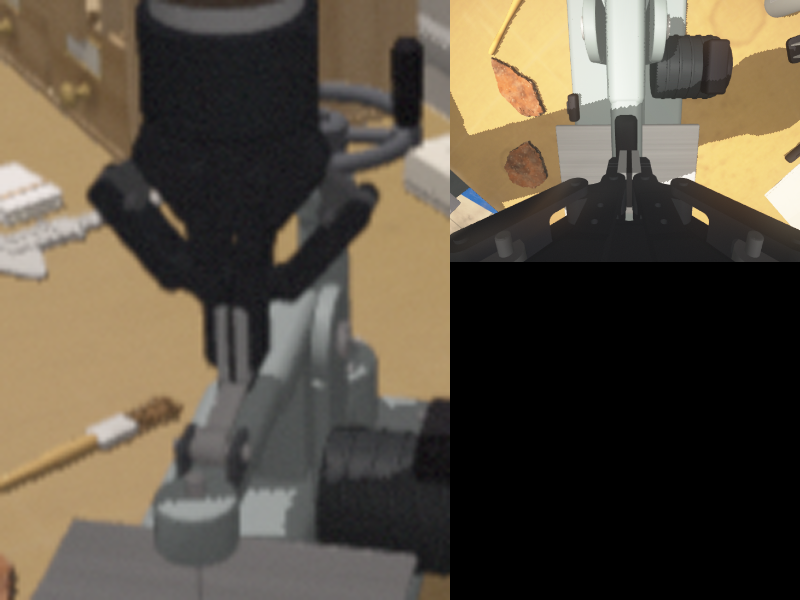

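```bash
python3 -m jog '2 0 -4 0;3 0 -8 0;5 0 -11 0;6 0 -11 0;7 0 -11 0;8 0 -11 0;9 0 -11 0;10 0 -11 0'; 
```

```text
time: 4.35
ee_pos: [0.5123, -0.2286, 0.1565]
tcp_rot: [123.8, 89.8, -7.2]
wrist_force: [-5.0, 5.0, 25.0]
opening: -0.0002
```

```bash
python3 -m jog '1 0 0 0;2 0 0 0;2 0 0 0;0 0 0 0;-15 0 0 0;-40 0 0 0;-60 0 20 0;-60 0 50 0';  python3 - <<'E'
from workcell import *
import cv2,pickle
from h import *
c=camera("scene");pickle.dump(c,open("scene3.pkl","wb"));w=camera("wrist");pickle.dump(w,open("wrist3.pkl","wb"))
a=cv2.resize(c["color"][190:290,280:360,::-1],(400,500),interpolation=2)
b=cv2.resize(w["color"][0:320,160:416,::-1],(400,500))
cv2.imwrite("pics/c4.png",np.hstack([a,b]))
E
```

```text
time: 5.35
ee_pos: [0.4792, -0.2669, 0.2149]
tcp_rot: [102.2, 89.9, -28.8]
wrist_force: [1.0, 0.3, -0.0]
opening: -0.0
```

View pics/c4.png

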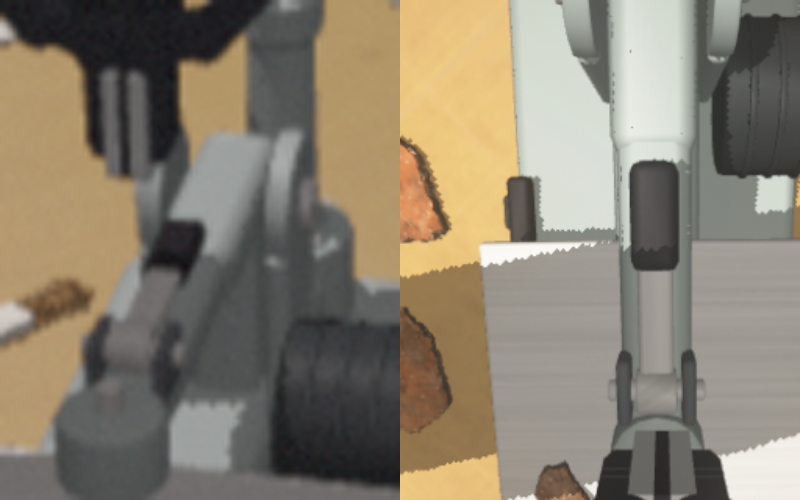

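```bash
python3 - <<'E'
from h import *;import pickle
s=pickle.load(open("scene3.pkl","rb"));t=pickle.load(open("wrist3.pkl","rb"))
for n,a,b in [("tip",(315,239.4),(323.2,137)),("hinge",(307,259),(323.2,249.6)),("gripend",(316.8,236),(323.2,104)),("gripstart",(312,245),(323.2,172))]:
    p,e=tri(ray(s,a),ray(t,b));print(n,p.round(4),np.round(e,1))
s=pickle.load(open("scene0.pkl","rb"));t=pickle.load(open("top0.pkl","rb"))
E
```

```text
tip [ 0.5157 -0.2218  0.1524] [0.5 0.5]
hinge [ 0.4762 -0.268   0.1507] [1.3 1.3]
gripend [ 0.5261 -0.2092  0.1498] [0. 0.]
gripstart [ 0.5035 -0.2351  0.1518] [0.1 0.1]
```

```bash
python3 -m jog '0 0 -35 0;0 0 -65 0;30 0 -65 0;54 0 -65 0;57 0 -65 0;60 0 -65 0;63 0 -65 0;64 0 -65 0'; python3 -m jog '0.5 0 0 0;1 0 0 0;1.5 0 0 0;2 0 0 0;2 0 0 0;2 0 0 0;2 0 0 0;2 0 0 0'
```

```text
time: 6.45
ee_pos: [0.5224, -0.217, 0.1555]
tcp_rot: [115.9, 89.6, -15.1]
wrist_force: [-13.0, 7.6, 44.6]
opening: 0.0001
time: 7.45
ee_pos: [0.5224, -0.2171, 0.1552]
tcp_rot: [114.0, 89.5, -17.1]
wrist_force: [-14.8, 8.9, 50.2]
opening: 0.0001
```

```bash
python3 -m jog '-20 0 0 0;-60 0 0 0;-100 0 0 0;-130 0 0 0;-130 0 0 0;-130 0 0 0;-130 0 0 0;-130 0 0 0' 1; python3 -c "
from h import *
print(totool([.663,-.120,.28]),totool([.663,-.120,.211]))"
```

```text
time: 8.45
ee_pos: [0.5212, -0.2174, 0.2764]
tcp_rot: [-71.8, 89.9, 157.1]
wrist_force: [-0.1, 0.5, 0.7]
opening: 0.0853
tool axes y [ 0.754 -0.657 -0.001] z [-0.657 -0.754  0.   ] x [-0.001  0.001 -1.   ]
tool axes y [ 0.754 -0.657 -0.001] z [-0.657 -0.754  0.   ] x [-0.001  0.001 -1.   ]
[  -3.7   42.9 -166.6] [  65.3   43.  -166.6]
```

```bash
python3 -m jog '-4 10 -20 0;-4 20 -65 0;-4 32 -115 0;-4 43 -155 0;-4 43 -166.6 0;-4 43 -166.6 0;-4 43 -166.6 0;-4 43 -166.6 0';  python3 - <<'E'
from workcell import *
import cv2,pickle
from h import *
print(totool([.663,-.120,.211]))
c=camera("scene");w=camera("wrist");pickle.dump(w,open("wrist4.pkl","wb"))
a=cv2.resize(c["color"][80:260,290:434,::-1],(400,500),interpolation=2)
b=cv2.resize(w["color"][:,128:512,::-1],(400,500))
cv2.imwrite("pics/c5.png",np.hstack([a,b]))
E
```

```text
time: 9.45
ee_pos: [0.6626, -0.121, 0.2821]
tcp_rot: [116.0, 90.0, -15.1]
wrist_force: [0.2, 1.5, -0.5]
opening: 0.0853
tool axes y [ 0.753 -0.658  0.001] z [-0.658 -0.753 -0.   ] x [ 0.001 -0.    -1.   ]
[71.1 -0.4 -1.1]
```

View pics/c5.png

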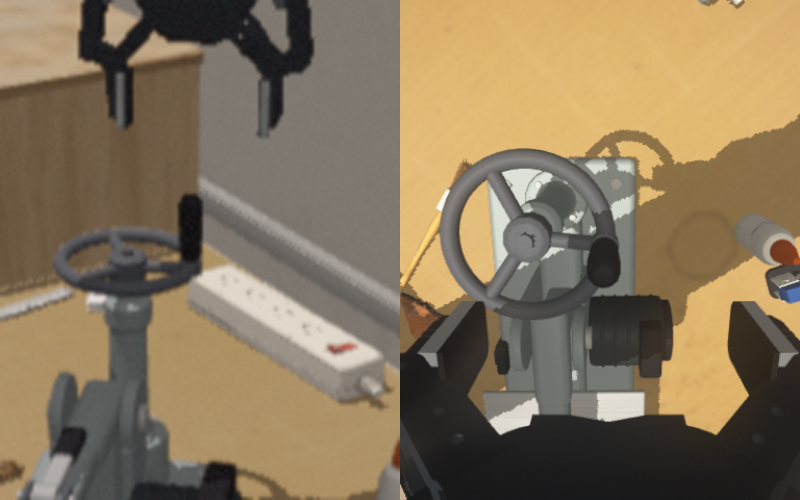

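```bash
python3 - <<'E'
from h import *;import pickle
t=pickle.load(open("wrist4.pkl","rb"))
f=lambda x,y:((x-400)*.96+128,y*.96)
print(onz(ray(t,f(602,263)),.248),onz(ray(t,f(527,237)),.2035))
print(onz(ray(t,f(527,237)),.2035)+.045*np.array([np.cos(np.radians(-44.5)),np.sin(np.radians(-44.5)),0]))
E
```

```text
[ 0.66590312 -0.11293545  0.248     ] [ 0.63415925 -0.08416754  0.2035    ]
[ 0.66625552 -0.11570846  0.2035    ]
```

```bash
python3 -m jog '0 -1 -4 0;15 -1 -4 0;30 -1 -4 0;45 -1 -4 0;58 -1 -4 0;66 -1 -4 0;70 -1 -4 0;70 -1 -4 0'; python3 -m jog '0 0 0 0;0 0 0 0;0 0 0 0;0 0 0 0;0 0 0 0;0 0 0 0;0 0 0 0;0 0 0 0' 0 30;  python3 - <<'E'
from workcell import *
import cv2,pickle
from h import *
print(totool([.663,-.120,.211]))
c=camera("scene");w=camera("wrist");pickle.dump(w,open("wrist5.pkl","wb"))
a=cv2.resize(c["color"][80:260,290:434,::-1],(400,500),interpolation=2)
b=cv2.resize(w["color"][:,128:512,::-1],(400,500))
cv2.imwrite("pics/c6.png",np.hstack([a,b]))
E
```

```text
time: 10.55
ee_pos: [0.6652, -0.1164, 0.2113]
tcp_rot: [101.4, 90.0, -29.6]
wrist_force: [0.0, -0.7, -0.4]
opening: 0.0852
time: 11.55
ee_pos: [0.6645, -0.1159, 0.2115]
tcp_rot: [-90.2, 89.9, 138.8]
wrist_force: [-3.9, 3.7, 2.0]
opening: 0.015
tool axes y [ 0.754 -0.656 -0.001] z [-0.656 -0.754 -0.   ] x [-0.001  0.001 -1.   ]
[0.5 1.5 4.1]
```

View pics/c6.png

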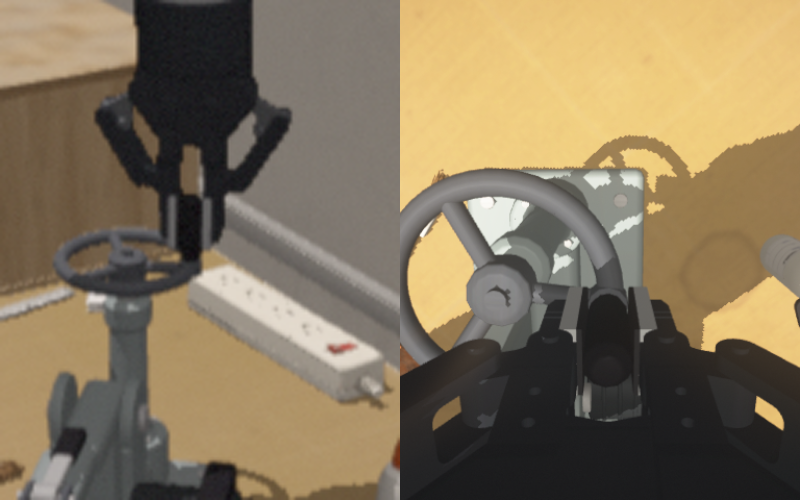

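```bash
python3 - <<'E'
import numpy as np
a0=.04
for s in range(12):
    a=a0+s*np.pi/6
    print(s,';'.join("0 %.1f %.1f 0"%tuple(45*np.array([np.cos(a+k*np.pi/48)-np.cos(a),np.sin(a+k*np.pi/48)-np.sin(a)])) for k in range(1,9)))
E
cat > f.py <<'E'
import sys,numpy as np
from workcell import status
# alpha at end; tangential/radial force by hand on tool
o=status.get_obs();a=float(sys.argv[1])
y=np.array([.7545,-.6563]);z=np.array([-.6563,-.7545]);F=o["wrist_force"]
f=np.array([F[:2]@y,F[:2]@z]);print("t %.1f"%o["time"],"drag",round(-f@[-np.sin(a),np.cos(a)],1),"radial",round(f@[np.cos(a),np.sin(a)],1),"fz",round(F[2],1),"open",round(o["opening"]*1e3,1))
E
```

```text
0 0 -0.2 2.9 0;0 -0.6 5.9 0;0 -1.2 8.7 0;0 -2.0 11.6 0;0 -3.0 14.4 0;0 -4.1 17.1 0;0 -5.4 19.7 0;0 -6.9 22.2 0
1 0 -1.7 2.4 0;0 -3.5 4.8 0;0 -5.4 7.0 0;0 -7.5 9.0 0;0 -9.7 11.0 0;0 -12.1 12.7 0;0 -14.6 14.3 0;0 -17.1 15.8 0
2 0 -2.7 1.3 0;0 -5.4 2.4 0;0 -8.2 3.3 0;0 -11.0 4.1 0;0 -13.9 4.6 0;0 -16.8 5.0 0;0 -19.8 5.1 0;0 -22.7 5.1 0
3 0 -2.9 -0.2 0;0 -5.9 -0.6 0;0 -8.7 -1.2 0;0 -11.6 -2.0 0;0 -14.4 -3.0 0;0 -17.1 -4.1 0;0 -19.7 -5.4 0;0 -22.2 -6.9 0
4 0 -2.4 -1.7 0;0 -4.8 -3.5 0;0 -7.0 -5.4 0;0 -9.0 -7.5 0;0 -11.0 -9.7 0;0 -12.7 -12.1 0;0 -14.3 -14.6 0;0 -15.8 -17.1 0
5 0 -1.3 -2.7 0;0 -2.4 -5.4 0;0 -3.3 -8.2 0;0 -4.1 -11.0 0;0 -4.6 -13.9 0;0 -5.0 -16.8 0;0 -5.1 -19.8 0;0 -5.1 -22.7 0
6 0 0.2 -2.9 0;0 0.6 -5.9 0;0 1.2 -8.7 0;0 2.0 -11.6 0;0 3.0 -14.4 0;0 4.1 -17.1 0;0 5.4 -19.7 0;0 6.9 -22.2 0
7 0 1.7 -2.4 0;0 3.5 -4.8 0;0 5.4 -7.0 0;0 7.5 -9.0 0;0 9.7 -11.0 0;0 12.1 -12.7 0;0 14.6 -14.3 0;0 17.1 -15.8 0
8 0 2.7 -1.3 0;0 5.4 -2.4 0;0 8.2 -3.3 0;0 11.0 -4.1 0;0 13.9 -4.6 0;0 16.8 -5.0 0;0 19.8 -5.1 0;0 22.7 -5.1 0
9 0 2.9 0.2 0;0 5.9 0.6 0;0 8.7 1.2 0;0 11.6 2.0 0;0 14.4 3.0 0;0 17.1 4.1 0;0 19.7 5.4 0;0 22.2 6.9 0
10 0 2.4 1.7 0;0 4.8 3.5 0;0 7.0 5.4 0;0 9.0 7.5 0;0 11.0 9.7 0;0 12.7 12.1 0;0 14.3 14.6 0;0 15.8 17.1 0
11 0 1.3 2.7 0;0 2.4 5.4 0;0 3.3 8.2 0;0 4.1 11.0 0;0 4.6 13.9 0;0 5.0 16.8 0;0 5.1 19.8 0;0 5.1 22.7 0
```

Sector 0, with −1 mm in y to relieve the radial load.

```bash
python3 -m jog '0 -1 2.9 0;0 -1.6 5.9 0;0 -2.2 8.7 0;0 -3 11.6 0;0 -4 14.4 0;0 -5.1 17.1 0;0 -6.4 19.7 0;0 -7.9 22.2 0' - 40; python3 f.py .56
python3 -m jog '0 -1.7 2.4 0;0 -3.5 4.8 0;0 -5.4 7 0;0 -7.5 9 0;0 -9.7 11 0;0 -12.1 12.7 0;0 -14.6 14.3 0;0 -17.1 15.8 0';python3 f.py 1.09
```

```text
time: 12.65
ee_pos: [0.6455, -0.127, 0.2116]
tcp_rot: [169.7, 89.8, 38.7]
wrist_force: [4.6, 6.6, 0.5]
opening: 0.0154
t 12.7 drag 6.3 radial -4.9 fz 0.5 open 15.4
time: 13.65
ee_pos: [0.6227, -0.1275, 0.2116]
tcp_rot: [160.6, 89.8, 29.7]
wrist_force: [8.3, 7.4, 0.5]
opening: 0.0149
t 13.7 drag 6.3 radial -9.2 fz 0.5 open 14.9
```

```bash
python3 -m jog '0 -2.7 0.8 0;0 -5.4 1.4 0;0 -8.2 1.8 0;0 -11 2.1 0;0 -13.9 2.6 0;0 -16.8 3 0;0 -19.8 3.1 0;0 -22.7 3.1 0';python3 f.py 1.61
python3 -m jog '0 -2.9 -0.2 0;0 -5.9 -0.6 0;0 -8.7 -1.2 0;0 -11.6 -2.0 0;0 -14.4 -3.0 0;0 -17.1 -4.1 0;0 -19.7 -5.4 0;0 -22.2 -6.9 0';python3 f.py 2.13
```

```text
time: 14.65
ee_pos: [0.603, -0.117, 0.2116]
tcp_rot: [95.7, 89.8, -35.4]
wrist_force: [5.3, -4.8, -0.4]
opening: 0.0149
t 14.7 drag 7.2 radial -0.2 fz -0.4 open 14.9
time: 15.65
ee_pos: [0.5904, -0.0976, 0.2116]
tcp_rot: [71.4, 89.8, -59.7]
wrist_force: [1.9, -6.6, 0.6]
opening: 0.0152
t 15.7 drag 6.9 radial 0.1 fz 0.6 open 15.2
```

```bash
python3 -m jog '0 -2.4 -1.7 0;0 -4.8 -3.5 0;0 -7.0 -5.4 0;0 -9.0 -7.5 0;0 -11.0 -9.7 0;0 -12.7 -12.1 0;0 -14.3 -14.6 0;0 -15.8 -17.1 0';python3 f.py 2.66
```

```text
time: 16.65
ee_pos: [0.5891, -0.0743, 0.2116]
tcp_rot: [43.3, 89.9, -87.8]
wrist_force: [-1.0, -5.6, 2.3]
opening: 0.0151
t 16.6 drag 5.7 radial -0.3 fz 2.3 open 15.1
```

```bash
python3 -m jog '0 -1.3 -2.7 0;0 -2.4 -5.4 0;0 -3.3 -8.2 0;0 -4.1 -11.0 0;0 -4.6 -13.9 0;0 -5.0 -16.8 0;0 -5.1 -19.8 0;0 -5.1 -22.7 0';python3 f.py 3.18
```

```text
time: 17.65
ee_pos: [0.5997, -0.0535, 0.2116]
tcp_rot: [10.3, 89.9, -120.8]
wrist_force: [-4.2, -4.0, 2.8]
opening: 0.015
t 17.6 drag 5.8 radial 0.3 fz 2.8 open 15.0
```

```bash
python3 -m jog '0 0.2 -2.9 0;0 0.6 -5.9 0;0 1.2 -8.7 0;0 2.0 -11.6 0;0 3.0 -14.4 0;0 4.1 -17.1 0;0 5.4 -19.7 0;0 6.9 -22.2 0';python3 f.py 3.71
```

```text
time: 18.65
ee_pos: [0.6193, -0.0407, 0.2116]
tcp_rot: [-27.6, 89.9, -158.7]
wrist_force: [-6.8, -0.9, 2.8]
opening: 0.0149
t 18.6 drag 6.8 radial 1.1 fz 2.8 open 14.9
```

```bash
python3 -m jog '0 1.7 -2.4 0;0 3.5 -4.8 0;0 5.4 -7.0 0;0 7.5 -9.0 0;0 9.7 -11.0 0;0 12.1 -12.7 0;0 14.6 -14.3 0;0 17.1 -15.8 0';python3 f.py 4.23
```

```text
time: 19.65
ee_pos: [0.6426, -0.0396, 0.2116]
tcp_rot: [-64.5, 89.9, 164.5]
wrist_force: [-6.7, 1.7, 2.6]
opening: 0.015
t 19.6 drag 6.9 radial 0.1 fz 2.6 open 15.0
```

```bash
python3 -m jog '0 2.7 -1.3 0;0 5.4 -2.4 0;0 8.2 -3.3 0;0 11.0 -4.1 0;0 13.9 -4.6 0;0 16.8 -5.0 0;0 19.8 -5.1 0;0 22.7 -5.1 0';python3 f.py 4.75
```

```text
time: 20.65
ee_pos: [0.6633, -0.0502, 0.2116]
tcp_rot: [-103.3, 89.9, 125.7]
wrist_force: [-3.8, 4.0, 2.5]
opening: 0.0151
t 20.6 drag 5.5 radial 0.3 fz 2.5 open 15.1
```

```bash
python3 -m jog '0 2.9 0.2 0;0 5.9 0.6 0;0 8.7 1.2 0;0 11.6 2.0 0;0 14.4 3.0 0;0 17.1 4.1 0;0 19.7 5.4 0;0 22.2 6.9 0';python3 f.py 5.28
```

```text
time: 21.65
ee_pos: [0.6759, -0.0696, 0.2116]
tcp_rot: [-138.9, 89.9, 90.1]
wrist_force: [-2.1, 5.1, 2.4]
opening: 0.0148
t 21.6 drag 5.5 radial -0.6 fz 2.4 open 14.8
```

```bash
python3 -m jog '0 2.4 1.7 0;0 4.8 3.5 0;0 7.0 5.4 0;0 9.0 7.5 0;0 11.0 9.7 0;0 12.7 12.1 0;0 14.3 14.6 0;0 15.8 17.1 0';python3 f.py 5.8
```

```text
time: 22.65
ee_pos: [0.6772, -0.0928, 0.2116]
tcp_rot: [-172.5, 89.9, 56.5]
wrist_force: [0.5, 5.8, 1.5]
opening: 0.0151
t 22.6 drag 5.7 radial -0.8 fz 1.5 open 15.1
```

```bash
python3 -m jog '0 1.3 2.7 0;0 2.4 5.4 0;0 3.3 8.2 0;0 4.1 11.0 0;0 4.6 13.9 0;0 5.0 16.8 0;0 5.1 19.8 0;0 5.1 22.7 0';python3 f.py 6.32
```

```text
time: 23.65
ee_pos: [0.6666, -0.1136, 0.2116]
tcp_rot: [157.7, 89.9, 26.7]
wrist_force: [4.0, 4.4, 0.2]
opening: 0.0151
t 23.6 drag 6.0 radial -0.1 fz 0.2 open 15.1
```

One full turn, still 6 N. Second turn.

```bash
python3 -m jog '0 -0.2 2.9 0;0 -0.6 5.9 0;0 -1.2 8.7 0;0 -2.0 11.6 0;0 -3.0 14.4 0;0 -4.1 17.1 0;0 -5.4 19.7 0;0 -6.9 22.2 0';python3 f.py .56
```

```text
time: 24.65
ee_pos: [0.647, -0.1263, 0.2116]
tcp_rot: [135.5, 89.8, 4.5]
wrist_force: [5.4, 1.2, -0.2]
opening: 0.0151
t 24.6 drag 5.6 radial 0.4 fz -0.2 open 15.1
```

```bash
python3 -m jog '0 -1.7 2.4 0;0 -3.5 4.8 0;0 -5.4 7.0 0;0 -7.5 9.0 0;0 -9.7 11.0 0;0 -12.1 12.7 0;0 -14.6 14.3 0;0 -17.1 15.8 0';python3 f.py 1.09
```

```text
time: 25.65
ee_pos: [0.6242, -0.1276, 0.2116]
tcp_rot: [117.2, 89.8, -13.9]
wrist_force: [9.2, -1.6, -0.7]
opening: 0.015
t 25.6 drag 9.3 radial -0.6 fz -0.7 open 15.0
```

```bash
python3 -m jog '0 -0.7 0.3 0;0 -1.3 0.7 0;0 -2 1 0;0 -2.7 1.3 0;0 -3.4 1.6 0;0 -4 1.9 0;0 -4.7 2.1 0;0 -5.4 2.4 0';python3 f.py 1.22
```

```text
time: 26.65
ee_pos: [0.6188, -0.1262, 0.2116]
tcp_rot: [112.2, 89.7, -18.9]
wrist_force: [9.7, -2.8, -2.1]
opening: 0.0151
t 26.6 drag 10.1 radial -0.9 fz -2.1 open 15.1
```

```bash
python3 -m jog '0 -0.4 0.2 0;0 -0.8 0.3 0;0 -1.2 0.5 0;0 -1.6 0.6 0;0 -2 0.7 0;0 -2.4 0.9 0;0 -2.8 1 0;0 -3.2 1.1 0';python3 f.py 1.3
```

```text
time: 27.65
ee_pos: [0.6158, -0.1251, 0.2116]
tcp_rot: [109.8, 89.7, -21.3]
wrist_force: [10.1, -3.7, -0.5]
opening: 0.015
t 27.6 drag 10.7 radial -1.0 fz -0.5 open 15.0
```

```bash
python3 -m jog '0 0 0 0;0 0 0 0;0 0 0 0;0 0 0 0;0 0 0 0;0 0 0 0;0 0 0 0;0 0 0 0' 1; python3 f.py 1.3; python3 -m jog '-10 0 0 0;-30 0 0 0;-55 0 0 0;-80 0 0 0;-100 0 20 0;-100 0 60 0;-100 0 110 0;-100 0 160 0'; python3 -m jog '0 0 40 0;0 0 80 0;0 0 120 0;0 0 150 0;0 0 170 0;0 0 170 0;0 0 170 0;0 0 170 0';python3 - <<'E'
from workcell import *
import cv2,pickle
from h import *
c=camera("scene");pickle.dump(c,open("scene7.pkl","wb"));t=camera("top")
a=cv2.resize(c["color"][120:420,190:470,::-1],(400,429),interpolation=2)
b=cv2.resize(t["color"][130:370,220:444,::-1],(400,429))
cv2.imwrite("pics/c7.png",np.hstack([a,b]))
E
```

```text
time: 28.65
ee_pos: [0.6139, -0.1242, 0.2113]
tcp_rot: [-110.0, 90.0, 118.9]
wrist_force: [-0.2, -0.8, 0.0]
opening: 0.0854
t 28.6 drag 0.2 radial 0.8 fz 0.0 open 85.4
time: 29.65
ee_pos: [0.5079, -0.2457, 0.3121]
tcp_rot: [103.4, 89.9, -27.6]
wrist_force: [0.7, -0.4, 0.6]
opening: 0.0856
time: 30.65
ee_pos: [0.3978, -0.3725, 0.3113]
tcp_rot: [158.9, 90.0, 27.9]
wrist_force: [1.2, -0.1, -0.0]
opening: 0.0856
```

View pics/c7.png

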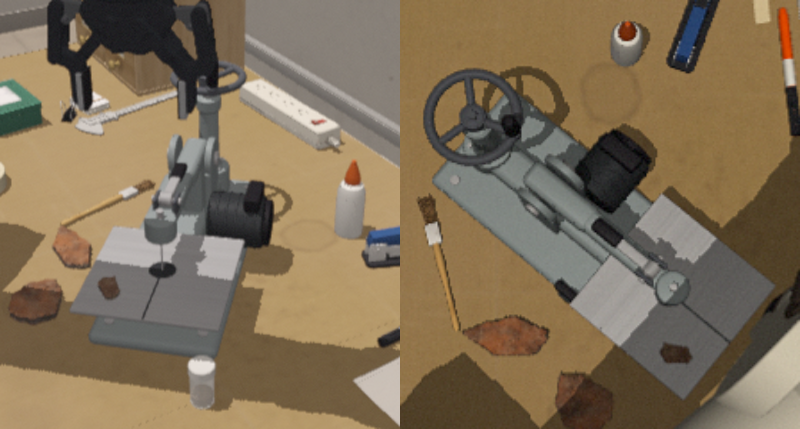

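Lever lies flat on the arm (grip at about (607,232) in the right half), the handle stands at (512,125), and the bystanders are in their places. The arm is clear, so I hand in.

```bash
python3 -c "
from workcell import bot
print(bot.job_done())"
```

```text
the job is handed in; nothing more can be done
None
```

The quick-tension lever is folded down flat and the handwheel is wound clockwise until firm. I then let go of the handle, cleared the arm and handed the job in at about 31 s.

- **Lever:** I pushed it down with the shut fingers until it stopped dead. Under about 50 N it moved no further, and the grip's top measured level at about 151 mm. The last pictures show it still down.
- **Wheel:** I wound it about 7.5 rad. Drag read about 5.5 to 7 N over most of that. It then rose to 9.3, 10.1 and, turning slowly, 10.7 N, where I stopped. Single readings scatter by roughly 0.7 N, and no reading came near 15 N.
- **Bystanders:** By eye in the last pictures, the sherds, brush, vial and glue bottle are where they started. I did not measure their positions.
- **Disagreement:** The wrist-camera estimate of the wheel's position was about 5 mm off the fixed cameras' estimate. I gripped between the two and corrected the circle by the measured side force, which peaked at 9 N and then stayed at about 1 N or less.

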